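Close the ice bin for the night

TASK

Close the ice bin down for the night: lay the scoop that was left across its mouth flat in the steel scoop tray, stand the small bottle from inside the bin upright on the rubber mat beside the glass, and swing the lever of the bin's drain tap fully open, in line with its pipe. Then lower the bin's lid until it is fully shut, without letting it slam. Set the bottle down without dropping or tipping it over, and do not shift any of the other things on the counter.

Things in the scene. Friction and masses are not known exactly. Their poses are not given: they have to be found in the camera images.
- bin: Stainless counter-top ice bin, fixed, 280 mm deep (its x) x 300 wide (y) x 130 high; origin under its centre; +x to its back, +y to its left seen from the robot. Walls 18 mm thick, inner floor 35 mm above the counter. Open mouth: x -122 to +25 mm, y -132 to +132; behind it, x +25 to +140, a fixed deck level with the rims. The drain pipe and tap stand out of the right side (-y).
- lid (a joint): Hinge angle of the lid in rad: 0 is fully shut (flat on the rims), 1.57 upright, 1.85 its stop. A stiff hinge holds it wherever it is left (about 0.8 N m to move, that is about 4 N near its front edge); it never falls by itself.
- lid_hinge (a point): Middle of the lid's hinge line, at the bin's x = +52, y = 0, 137 mm above the counter; it turns with the lid: its x points away from the lid's free edge, its y along the hinge, its z out of the lid's upper (outer) face.
- lid_edge (a point): Middle of the lid's free edge, on the outer face, 197 mm from the hinge. The lid is a steel sheet 312 mm wide along the hinge, 4 mm thick, with 16 mm lips turned inwards at the edge and sides; a strap handle 100 mm wide, centred, stands 33 mm off the outer face 37 mm in from the edge. Left and right of it the outer face is bare.
- tap (a joint): Angle of the drain tap's lever in rad: 0 shut, 1.571 fully open (its stop). Friction about 0.15 N m; it stays where it is left.
- tap_pivot (a point): Pivot of the tap's lever, 85 mm above the counter, at the bin's x = -60, y = -225 mm (75 mm out from its right side); vertical axis. Shut, the lever points to the bin's front (-x of the bin); it opens counter-clockwise seen from above until it points straight out along the pipe (-y of the bin). The spout bends down 54 mm beyond the pivot, below the lever.
- tap_tip (a point): End of the tap's lever, 92 mm from the pivot. The lever is a flat steel bar with a black rubber sleeve 22 mm wide and 12 mm thick over the last 60 mm.
- scoop_grip (a point): Middle of the aluminium scoop's handle, 33 mm behind its bowl. At first it lies across the right half of the bin's mouth, toe on the deck, handle over the front rim towards the robot. x: handle to toe, z: up out of the bowl. Handle 22 mm wide (y), 16 thick, from 36 mm ahead to 92 mm behind this point. Bowl 110 x 80 mm, 42 high at the back. 0.14 to 0.28 kg.
- scoop_bowl (a point): Centre of the flat underside of the scoop's bowl, on which it lies: 88 mm ahead of scoop_grip and 38 mm below it; same axes.
- bottle_mid (a point): Centre (half-way up) of the small brown glass bottle that stands upright in the left half of the bin, 58 mm in diameter, 190 mm tall; its neck is 23 mm thick from 144 to 174 mm above its foot, with a cap 27 mm thick above. z points to the cap. Weighs 0.21 to 0.42 kg.
- tray: Shallow steel scoop tray, fixed, 280 mm long (its x) x 130 wide (its y), walls 22 mm high and 3 mm thick, floor 3 mm above the counter; origin at the centre of its underside. It lies to the left or the right of the bin.
- mat: Black ribbed rubber mat, fixed, 280 mm long (its x) x 130 wide (its y), top 8 mm above the counter; origin at the centre of its underside. It lies on the other side of the bin from the tray.
- glass_mat: Tumbler standing upside down on the back half of the mat, 76 mm in diameter, 90 mm tall; origin at its foot's centre. Leave it.
- glass_b: Another upside-down tumbler behind on the left, same size. Leave it.
- shaker: Steel shaker tin upside down behind on the right, 90 mm in diameter, 170 mm tall; origin under its centre. Leave it.
- jigger: Steel double-cone measure in front of the bin, 48 mm in diameter, 85 mm tall; origin under its centre. Leave it.
- strainer: Flat steel strainer lying in front of the bin on the right, disc 84 mm in diameter with a 90 mm handle to its -x, about 10 mm high; origin under the disc's centre. Leave it.
Not all that is in view belongs to the job. Leave any yellow look-alike of the part that bears bottle_mid alone.

How it is judged:
By the outcome, as a careful person would: the job done as asked, in the order asked, and still so for the second after the job is handed in, with the robot touching nothing.
It also fails if it takes over 72 s, if anything falls off the work surface, if the arm or the gripper's body presses on something with over 40 N, if the wrist force passes 120 N, or if a joint passes its speed limit or range.

ROBOT

A 6-joint arm with a two-finger parallel gripper is mounted at the origin on the work surface. World frame = base frame: x ahead of the robot, y to its left, z up, the work surface at z = 0. Lengths are in m, angles in degrees, forces in N, time in s.
With the tool pointing down it reaches from about 0.35 to 0.85 m from the base axis. Payload 8.1 kg.
Tool frame: the origin (TCP) lies between the finger pads; the fingertips stand 22 mm ahead of it and the grasp point (between the pads) lies 3 mm ahead of it; z points along the fingers, x is the direction in which the jaws open and shut, and the axes are right-handed (so a half turn about z gives the same grasp; the last joint's range is limited). The gripper opens to 93 mm and grips with 3 to 60 N. Pads are 15 mm wide; open, the fingers measure 128 mm over their backs; the gripper's body (75 mm by 188 mm) begins 65 mm behind the grasp point.
Start: joints at [-81.096, 7.471, 85.268, -0, 87.261, -4.893], TCP at [0.143, -0.583, 0.241] pointing down, gripper open.
Joint ranges: [-169.43, 169.43], [-51.17, 129.36], [1.28, 143.12], [-76.62, 256.62], [0, 156.53], [-152.29, 152.29]. Speed limits (degrees/s): [136.94, 136.94, 159.86, 180, 180, 180].

INTERFACE

Orientations are given as [roll, pitch, yaw] about the fixed x, y, z axes, in that order (R = Rz(yaw) Ry(pitch) Rx(roll)).
In Python, from plant import bot gives the robot as it stands.
- The arm moves only by the tool step_arm, never from a script. Its argument "steps" is a list of rows, each a list of 5 numbers: the gripper command: -1 is fully open, 1 is shut, values between are in proportion, then the shift along the world's x, y, z in m, then the turn about the world's z in degrees. In form: [[fingers, dx, dy, dz, twist], ...]. A call has 1 to 12 rows; each row shifts and turns the commanded pose from where the row before left it; what a row does not reach is not made up. A row lasts 1/10 s, in which the tool goes at most 50 mm and 8.59 degrees, less where a joint would pass 70% of its speed; a pose out of reach is approached as far as the arm can. A call is refused whole if a number of a shift passes 0.05 or a number of a turn 8.59, either way. A call with a gripper value outside its range is refused whole. The fingers move at their own pace and stop on an object; "squeeze" is the grip in N (left out, the last holds). Time passes only in rows, so rows that do not move let the fingers close. It gives the time, the measured TCP pose, the force and the opening at its end, in the units of the state.
- bot.get_state(): the state, without advancing time (a new reading comes with each control period).
- bot.get_image(name): name is "scene" or "side" or "wrist"; returns a dict with "frame" (420x560x3 uint8, red, green, blue), "z_map" (420x560 float32, m along the optical axis (not along the pixel's ray), 0 where there is no reading), "fx", "fy", "cx", "cy" (pixels), "extrinsics" (4x4, takes a point from camera to world coordinates). Camera axes: x right, y down, z forward; pixel columns grow to the right and rows downward; lengths in m; the calibration is good to about 2 mm. A picture is of the moment at which its call begins.
- bot.close_job(): hands the job in, once; it reports no verdict.
The state is a dict: "clock": time; "qpos": joint angles; "joint_vel": joint speeds; "effort": joint torques, N m; "position": TCP position; "tcp_rot": TCP orientation; "contact_force": force on the tool from outside, world axes, zero at the start; "moment": the same for the moment, N m; "gripper_width": finger opening in m.
Only numpy, scipy, OpenCV 4.12 (cv2) and the standard library are available. Lean on these libraries where they do the work, as an engineer would, in place of code of your own. Each camera call takes 0.05 s, during which the arm holds its last target. There are 200 camera calls.

## Working session

There is one attempt and no reset: what is moved stays moved. The work goes in short steps, Python scripts to look and compute and a tool call to move; the robot and the scene stay as the last step left them, time stands still between calls to the robot, and variables do not carry over. Pictures are saved under pics/ and viewed, about 8 in all and at most 12, crops included, and the job is handed in when it is done.

Besides the shell and the picture viewer there is one more tool, called after "Request:" as name([rows], argument=value, ...), one row to a line, values as JSON. step_arm: Moves the arm, as the interface text tells. Its arguments: {"type":"object","properties":{"steps":{"type":"array"},"squeeze":{"type":"number"}},"required":["steps"]}

```bash
ls; mkdir -p pics; cat > h.py <<'E'
import numpy as np, cv2
from plant import bot
def grab(n):
    d=bot.get_image(n); return d
def cloud(d):
    z=d["z_map"]; v,u=np.mgrid[:z.shape[0],:z.shape[1]]
    P=np.stack([(u-d["cx"])/d["fx"]*z,(v-d["cy"])/d["fy"]*z,z],-1)
    E=np.array(d["extrinsics"]); W=P@E[:3,:3].T+E[:3,3]; W[z<=0]=np.nan; return W
def save(d,f): cv2.imwrite("pics/"+f,cv2.cvtColor(d["frame"],cv2.COLOR_RGB2BGR))
E
python3 - <<'E'
from h import *
for n in("scene","side"):
    d=grab(n); save(d,n+"0.png"); np.savez(n+"0.npz",W=cloud(d),f=d["frame"],K=[d["fx"],d["fy"],d["cx"],d["cy"]],E=d["extrinsics"])
    print(n,np.round(np.array(d["extrinsics"]),3).tolist(),d["fx"])
print(bot.get_state())
a=cv2.imread("pics/scene0.png");
E
```

```text
pics
scene [[-0.839, 0.418, -0.349, 0.989], [0.544, 0.622, -0.563, 0.744], [-0.019, -0.662, -0.749, 1.09], [0.0, 0.0, 0.0, 1.0]] 504.1972114634388
side [[0.923, 0.307, -0.231, 0.891], [0.384, -0.753, 0.534, -0.818], [-0.01, -0.582, -0.813, 1.313], [0.0, 0.0, 0.0, 1.0]] 545.6107272935516
{'clock': 0.1, 'qpos': array([-8.10966030e+01,  7.51096138e+00,  8.53235997e+01, -1.58799183e-03,
        8.72613288e+01, -4.89288247e+00]), 'joint_vel': array([-0.06456855, -0.05725184, -0.13349888,  0.00973562, -0.04247699,
       -0.05705586]), 'effort': array([ 4.76992609e-04, -5.61341500e+01, -4.93094909e+01,  7.70650199e-02,
        2.91880203e-02, -4.37589779e-05]), 'position': array([ 0.14302134, -0.58220894,  0.23968507]), 'tcp_rot': array([-1.79993402e+02,  9.56758014e-02, -7.62036378e+01]), 'contact_force': array([-0.17699106,  0.16991142,  0.01015149]), 'moment': array([-0.03567975, -0.02729164, -0.02612075]), 'gripper_width': 0.09301711072767205}
```

View pics/scene0.png

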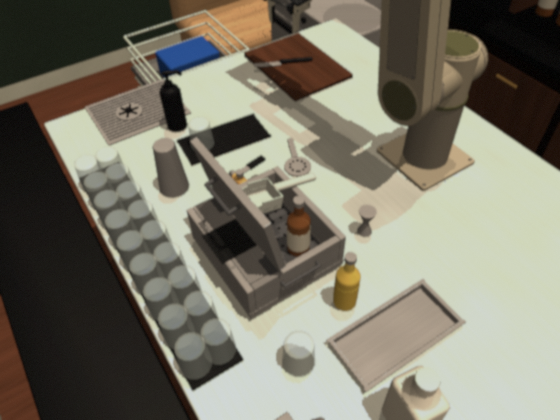

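View pics/side0.png

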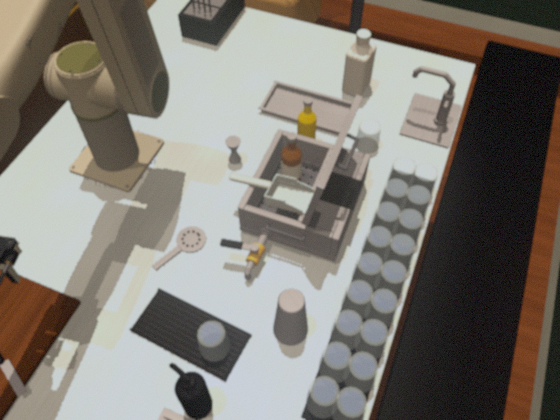

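```bash
python3 - <<'E'
from h import *
# ortho: 2.0mm/px ; x 0.2..1.0 up, y -0.55..0.55 left
out=[]
H=np.full((400,560),-1.);C=np.zeros((400,560,3),np.uint8)
for n in("scene","side"):
    a=np.load(n+"0.npz");W=a["W"].reshape(-1,3);f=a["f"].reshape(-1,3)
    ok=np.isfinite(W[:,0])&(W[:,2]<0.45);W=W[ok];f=f[ok]
    r=((1.0-W[:,0])/.002).astype(int);c=((.56-W[:,1])/.002).astype(int)
    k=(r>=0)&(r<400)&(c>=0)&(c<560);o=np.argsort(W[k,2])
    for rr,cc,z,col in zip(r[k][o],c[k][o],W[k,2][o],f[k][o]):
        for i in(0,1):
            for j in (0,1):
                if rr+i<400 and cc+j<560 and z>H[rr+i,cc+j]: H[rr+i,cc+j]=z;C[rr+i,cc+j]=col
    # rim points 
    W=a["W"]; 
np.save("H.npy",H)
hc=cv2.applyColorMap((np.clip(H,0,.25)/.25*255).astype(np.uint8),cv2.COLORMAP_JET)
C=C[:,:,::-1].copy()
img=np.vstack([C[:300],hc[:300]])
for i in range(0,560,50): cv2.line(img,(i+30-0,0),(i+30,599),(255,255,255),1) if 0 else None
cv2.imwrite("pics/ortho.png",img)
E
```

```text
(no output)
```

View pics/ortho.png

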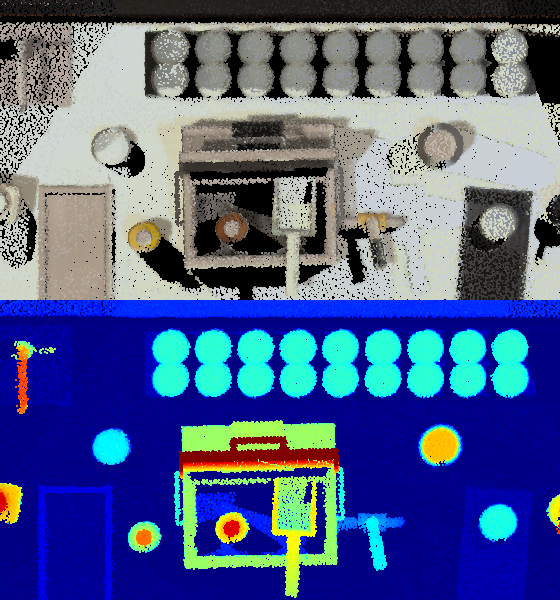

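```bash
python3 - <<'E'
from h import *
H=np.load("H.npy")
xy=lambda r,c:(1-.002*np.asarray(r),.56-.002*np.asarray(c))
def rect(m,name):
    m=cv2.morphologyEx(m.astype(np.uint8),cv2.MORPH_CLOSE,np.ones((3,3)))
    cs=max(cv2.findContours(m,cv2.RETR_EXTERNAL,2)[0],key=len if 0 else cv2.contourArea)
    (c,r),s,a=cv2.minAreaRect(cs); b=cv2.boxPoints(((c,r),s,a))
    print(name,np.round(xy(r,c),4),np.round(np.array(s)*.002,3),round(a,1),[tuple(np.round(xy(q[1],q[0]),3)) for q in b])
def sub(r0,r1,c0,c1,lo,hi):
    m=np.zeros(H.shape,bool);m[r0:r1,c0:c1]=((H>lo)&(H<hi))[r0:r1,c0:c1];return m
rect(sub(170,400,10,125,.015,.03),"tray walls")
rect(sub(170,400,455,540,.0045,.03),"mat")
rect(sub(200,245,470,525,.07,.11),"glassmat")
rect(sub(120,170,80,140,.07,.11),"glassb")
rect(sub(120,170,410,470,.15,.19),"shaker")
rect(sub(210,260,120,170,.03,.25),"yellow")
rect(sub(200,250,210,255,.15,.25),"bottle cap")
rect(sub(200,250,210,255,.05,.25),"bottle")
rect(sub(212,280,355,400,.07,.11),"lever")
rect(sub(300,400,160,460,.004,.2),"front thing")
m=cv2.connectedComponentsWithStats(sub(285,400,130,455,.006,.2).astype(np.uint8))
for s,c in zip(m[2][1:],m[3][1:]):
    if s[4]>20: print("cc",xy(s[1],s[0]),xy(s[1]+s[3],s[0]+s[2]),s[4],xy(c[1],c[0]))
# bin front rim line: outermost rows, and side
f=[];
for c in list(range(192,275,4))+list(range(302,332,4)):
    r=np.where((H[200:290,c]>.12)&(H[200:290,c]<.14))[0]+200
    if len(r): f.append(xy(r.max()+.5,c))
f=np.array(f);print("front",np.polyfit(f[:,1],f[:,0],1))
l=[];R=[]
for r in range(195,262,3):
    c=np.where((H[r,150:360]>.115)&(H[r,150:360]<.145))[0]+150
    l.append(xy(r,c.min()-.5));R.append(xy(r,c.max()+.5))
for n,q in(("L",l),("R",R)):
    q=np.array(q);p=np.polyfit(q[:,0],q[:,1],1);print(n,p,np.abs(np.polyval(p,q[:,0])-q[:,1]).max())
# scoop rows
for r in list(range(170,256,8))+list(range(262,330,5)):
    c=np.where((H[r,268:322]>.105))[0]+268
    if len(c):print("sc",xy(r,0)[0].round(3),[xy(0,k)[1].round(3) for k in(c.min(),c.max())],np.round(H[r,c[[len(c)//4,len(c)//2,3*len(c)//4]]],3))
# lid points
a=[]
for n in("scene","side"):
    W=np.load(n+"0.npz")["W"].reshape(-1,3); k=(W[:,0]>.6)&(W[:,0]<.75)&(W[:,1]>-.1)&(W[:,1]<.17)&(W[:,2]>.16)
    q=W[k];a.append(q);print(n,len(q),q[:,2].max(),q[q[:,2]>.3].mean(0),np.polyfit(q[:,2],q[:,0],1))
E
```

```text
tray walls [0.48 0.41] [0.304 0.156] 90.0 [(np.float32(0.632), np.float32(0.488)), (np.float32(0.632), np.float32(0.332)), (np.float32(0.328), np.float32(0.332)), (np.float32(0.328), np.float32(0.488))]
mat [ 0.472 -0.434] [0.332 0.168] 90.0 [(np.float32(0.638), np.float32(-0.35)), (np.float32(0.638), np.float32(-0.518)), (np.float32(0.306), np.float32(-0.518)), (np.float32(0.306), np.float32(-0.35))]
glassmat [ 0.556 -0.435] [0.072 0.074] 90.0 [(np.float32(0.592), np.float32(-0.398)), (np.float32(0.592), np.float32(-0.472)), (np.float32(0.52), np.float32(-0.472)), (np.float32(0.52), np.float32(-0.398))]
glassb [0.707 0.339] [0.07 0.07] 90.0 [(np.float32(0.742), np.float32(0.374)), (np.float32(0.742), np.float32(0.304)), (np.float32(0.672), np.float32(0.304)), (np.float32(0.672), np.float32(0.374))]
shaker [ 0.709 -0.32 ] [0.066 0.069] 45.0 [(np.float32(0.708), np.float32(-0.272)), (np.float32(0.757), np.float32(-0.321)), (np.float32(0.71), np.float32(-0.368)), (np.float32(0.661), np.float32(-0.319))]
yellow [0.527 0.271] [0.062 0.066] 90.0 [(np.float32(0.558), np.float32(0.304)), (n
[... 2430 characters left out ...]
loat64(-0.082)] [0.133 0.149 0.132]
sc 0.466 [np.float64(0.016), np.float64(-0.038)] [0.145 0.149 0.147]
sc 0.456 [np.float64(-0.01), np.float64(-0.038)] [0.143 0.148 0.145]
sc 0.446 [np.float64(-0.012), np.float64(-0.036)] [0.146 0.143 0.142]
sc 0.436 [np.float64(-0.01), np.float64(-0.034)] [0.14  0.139 0.142]
sc 0.426 [np.float64(-0.012), np.float64(-0.034)] [0.141 0.139 0.139]
sc 0.416 [np.float64(-0.01), np.float64(-0.034)] [0.137 0.136 0.139]
sc 0.406 [np.float64(-0.028), np.float64(-0.03)] [0.132 0.132 0.132]
scene 2298 0.33780886888348005 [0.69041432 0.04419531 0.32814061] [0.14460195 0.64743944]
side 879 0.33808205999706775 [0.69203709 0.02667078 0.33108313] [-0.63201611  0.90121272]
```

Request:
step_arm([
  [-1,0.02,0.03,0.03,-5],
  [-1,0.03,0.04,0.02,-5],
  [-1,0.03,0.04,0.01,-5],
  [-1,0.03,0.04,0,0],
  [-1,0.03,0.045,0,0],
  [-1,0.03,0.045,0,0],
  [-1,0.03,0.045,0,0],
  [-1,0.03,0.045,0,0],
  [-1,0.03,0.045,0,0],
  [-1,0.03,0.045,0,0],
  [-1,0.03,0.045,0,0],
  [-1,0.03,0.045,0,0],
])

```text
clock: 1.3
position: [0.4729, -0.1015, 0.2988]
tcp_rot: [180.0, -0.0, -91.2]
contact_force: [0.1, -0.9, 0.4]
gripper_width: 0.093
```

Request:
step_arm([
  [-1,0.008,0.033,0,0],
  [-1,0.0,0.02,0,0],
  [-1,0,0,0,0],
  [-1,0,0,0,0],
])

```text
clock: 1.7
position: [0.4801, -0.0505, 0.2987]
tcp_rot: [180.0, -0.0, -91.1]
contact_force: [0.4, 0.1, 0.2]
gripper_width: 0.0934
```

```bash
python3 - <<'E'
from h import *
d=grab("wrist"); save(d,"w1.png"); W=cloud(d); np.savez("w1.npz",W=W,f=d["frame"])
print(bot.get_state()["position"])
# handle
k=(W[...,2]>.128)&(W[...,2]<.165)&(W[...,0]<.53)&(np.abs(W[...,1]+.024)<.02)
for x in np.arange(.40,.54,.01):
    q=W[k&(np.abs(W[...,0]-x)<.003)]; q=q[q[:,2]>.134] if len(q) else q
    if len(q)>5: print(round(x,3),q[:,1].min().round(4),q[:,1].max().round(4),np.median(q[:,2]).round(4),len(q))
E
```

```text
[ 0.48007035 -0.05110766  0.2987942 ]
0.42 -0.031 -0.0149 0.1349 84
0.43 -0.0323 -0.0137 0.1365 114
0.44 -0.0335 -0.013 0.1382 128
0.45 -0.0339 -0.0128 0.14 139
0.46 -0.0343 -0.0134 0.1419 148
0.47 -0.0347 -0.0129 0.1437 153
0.48 -0.035 -0.0139 0.1456 166
0.49 -0.0355 -0.0134 0.1473 177
0.5 -0.0359 -0.0145 0.1493 177
0.51 -0.0362 -0.014 0.1512 191
0.52 -0.0364 -0.0149 0.1531 192
0.53 -0.0362 -0.0147 0.1546 98
```

View pics/w1.png

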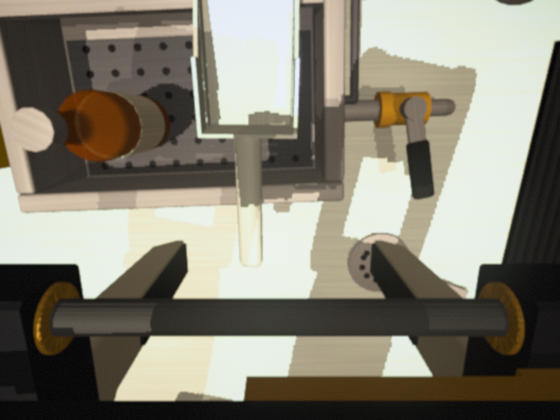

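Request:
step_arm([
  [-1,0.025,0.026,0,-0.7],
  [-1,0,0,-0.03,0],
  [-1,0,0,-0.04,0],
  [-1,0,0,-0.04,0],
  [-1,0,0,-0.03,0],
  [-1,0,0,-0.011,0],
  [-1,0,0,0,0],
  [1,0,0,0,0],
  [1,0,0,0,0],
  [1,0,0,0,0],
  [1,0,0,0,0],
  [1,0,0,0,0],
], squeeze=50)

```text
clock: 2.95
position: [0.5056, -0.0245, 0.1486]
tcp_rot: [-179.9, -0.0, -91.9]
contact_force: [-0.8, 0.2, 0.1]
gripper_width: 0.0575
```

Request:
step_arm([
  [1,0,0,0,0],
  [1,0,0,0.005,0],
  [1,0,0,0.015,0],
  [1,-0.005,0,0.02,0],
  [1,-0.005,0,0.03,0],
  [1,-0.01,0,0.03,0],
  [1,-0.01,0,0.03,0],
  [1,0,0,0.03,0],
  [1,0,0,0.02,0],
  [1,0,0,0,0],
])

```text
clock: 3.95
position: [0.4766, -0.0247, 0.3332]
tcp_rot: [-179.6, -0.1, -91.9]
contact_force: [0.6, 0.4, -0.3]
gripper_width: 0.0006
```

```bash
python3 - <<'E'
from h import *
W=np.load("scene0.npz")["W"];V=np.load("side0.npz")["W"]
for n,q in(("scene",W),("side",V)):
    t=q[(q[...,2]>.014)&(q[...,2]<.03)&(q[...,0]>.3)&(q[...,0]<.66)&(q[...,1]>.3)&(q[...,1]<.5)]
    if len(t)>20:
        p=np.float32(t[:,:2]);print(n,len(t),cv2.minAreaRect(p),np.percentile(p,[1,99],axis=0))
    f=np.load(n+"0.npz")["f"].max(-1)
    t=q[(f<70)&(q[...,2]>.003)&(q[...,2]<.014)&(q[...,0]>.27)&(q[...,0]<.66)&(q[...,1]<-.34)&(q[...,1]>-.53)]
    p=np.float32(t[:,:2]);print("mat",len(t),np.percentile(p,[1,99],axis=0),cv2.minAreaRect(p))
s=bot.get_state();print(s["position"],s["contact_force"],s["moment"],s["gripper_width"])
d=grab("scene");save(d,"s2.png")
d=grab("wrist");W=cloud(d);k=(W[...,2]>.2)&(W[...,0]>.5)&(W[...,0]<.67)&(np.abs(W[...,1]+.025)<.05)
for x in np.arange(.5,.66,.015):
    q=W[k&(np.abs(W[...,0]-x)<.004)]
    if len(q)>5: print(round(x,3),q[:,1].min().round(4),q[:,1].max().round(4),np.percentile(q[:,2],[5,50,95]).round(4))
E
```

```text
scene 1771 ((0.4794754981994629, 0.391550749540329), (0.18290820717811584, 0.3015199899673462), 89.98004150390625) [[0.33188176 0.30242412]
 [0.62646444 0.4822245 ]]
mat 1510 [[ 0.34907928 -0.48982073]
 [ 0.61616942 -0.35455456]] ((0.481044203042984, -0.42374885082244873), (0.13257914781570435, 0.27457475662231445), 85.48136901855469)
side 577 ((0.47423771023750305, 0.4105401039123535), (0.2850584387779236, 0.15325193107128143), 0.19394825398921967) [[0.33383155 0.3361109 ]
 [0.61095501 0.4857424 ]]
mat 3331 [[ 0.35022908 -0.49573496]
 [ 0.61511724 -0.36337723]] ((0.4834669828414917, -0.42814090847969055), (0.12537707388401031, 0.271944135427475), 85.06465148925781)
[ 0.47663928 -0.02470141  0.33318599] [ 0.64694075  0.41352391 -0.28540719] [-0.00715439 -0.05679849 -0.01211713] 0.000635986069560547
0.5 -0.075 0.025 [0.4082 0.4149 0.4268]
0.515 -0.0539 0.0039 [0.3978 0.4081 0.415 ]
```

Request:
step_arm([
  [-1,0.005,-0.03,-0.03,0],
  [-1,0,0,0,0],
  [-1,0,0,0,0],
  [-1,0,0,0,0],
  [-1,0,0,0,0],
  [-1,0,0,0,0],
  [-1,0,0,0,0],
  [-1,0,0,0,0],
  [-1,0,0,0,0],
  [-1,0,0,0,0],
])

```text
clock: 5.05
position: [0.4803, -0.0545, 0.2981]
tcp_rot: [-180.0, -0.0, -91.9]
contact_force: [0.2, -0.3, -0.4]
gripper_width: 0.0759
```

```bash
python3 - <<'E'
from h import *
d=grab("wrist"); save(d,"w2.png"); W=cloud(d)
print(bot.get_state()["position"],bot.get_state()["gripper_width"])
k=(W[...,2]>.105)&(W[...,2]<.19)&(W[...,0]<.66)&(np.abs(W[...,1]+.024)<.06)
for x in np.arange(.40,.66,.01):
    q=W[k&(np.abs(W[...,0]-x)<.003)]; q=q[q[:,2]>.134] if len(q) else q
    if len(q)>5: print(round(x,3),q[:,1].min().round(4),q[:,1].max().round(4),np.median(q[:,2]).round(4),len(q))
E
```

```text
[ 0.48026967 -0.05449785  0.29802491] 0.07984443990579504
0.42 -0.0313 -0.0145 0.135 82
0.43 -0.0319 -0.0133 0.1365 115
0.44 -0.0332 -0.0127 0.1381 127
0.45 -0.0338 -0.0124 0.1399 141
0.46 -0.0344 -0.0127 0.1419 147
0.47 -0.0349 -0.0131 0.1437 157
0.48 -0.0352 -0.0131 0.1455 166
0.49 -0.0352 -0.0135 0.1474 170
0.5 -0.0358 -0.0143 0.1491 177
0.51 -0.0362 -0.0141 0.1512 194
0.52 -0.0363 -0.0144 0.153 192
0.53 -0.0652 -0.0153 0.1541 256
0.54 -0.0654 0.014 0.1417 354
0.55 -0.0664 0.0137 0.154 112
0.56 -0.0665 0.0133 0.1561 119
0.57 -0.0667 0.0132 0.1572 137
0.58 -0.0669 0.0127 0.1579 156
0.59 -0.0673 0.0126 0.1554 164
0.6 -0.0669 0.012 0.1535 137
0.61 -0.0672 0.0115 0.1517 121
0.62 -0.0675 0.0112 0.1505 127
0.63 -0.0677 0.0112 0.1485 121
0.64 -0.0386 0.0075 0.135 10
```

View pics/w2.png

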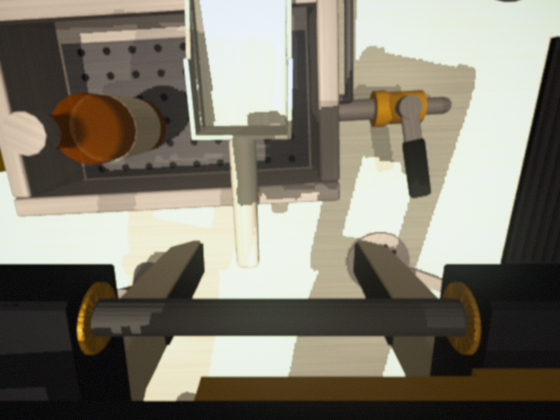

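Request:
step_arm([
  [0,0.025,0.03,0,0],
  [0,0,0,-0.03,0],
  [0,0,0,-0.04,0],
  [0,0,0,-0.04,0],
  [0,0,0,-0.03,0],
  [0,0,0,-0.01,0],
  [1,0,0,0,0],
  [1,0,0,0,0],
  [1,0,0,0,0],
  [1,0,0,0,0],
  [1,0,0,0,0],
  [1,0,0,0,0],
], squeeze=50)

```text
clock: 6.3
position: [0.5066, -0.0247, 0.1501]
tcp_rot: [-179.8, -0.0, -91.9]
contact_force: [-0.9, 0.3, 6.4]
gripper_width: 0.0217
```

Request:
step_arm([
  [1,0,0,0,0],
  [1,0,0,0,0],
  [1,0,0,0.005,0],
  [1,0,0,0.005,0],
  [1,0,0,0,0],
])

```text
clock: 6.8
position: [0.5056, -0.0246, 0.1589]
tcp_rot: [-179.9, -0.0, -91.9]
contact_force: [0.4, -0.4, -2.4]
gripper_width: 0.0219
```

Request:
step_arm([
  [1,0,0,0.02,0],
  [1,0,0,0.03,0],
  [1,0,0,0.03,0],
  [1,0,0,0.03,0],
  [1,0,0,0.03,0],
  [1,-0.01,0,0.03,0],
  [1,-0.01,0.02,0.01,0],
  [1,-0.01,0.03,0,0],
  [1,-0.01,0.04,0,0],
  [1,-0.01,0.04,0,0],
  [1,0,0.04,0,0],
  [1,0,0.04,0,0],
])

```text
clock: 8.0
position: [0.4547, 0.187, 0.3381]
tcp_rot: [-180.0, 0.0, -91.9]
contact_force: [-0.0, -0.5, -1.8]
gripper_width: 0.0216
```

Request:
step_arm([
  [1,0,0.04,0,0],
  [1,0,0.04,0,0],
  [1,0,0.04,0,0],
  [1,0,0.04,0,0],
  [1,0,0.03,0,0],
  [1,0,0.02,0,0],
  [1,0,0.017,0,0],
  [1,0,0,0,0],
  [1,0,0,0,0],
])

```text
clock: 8.9
position: [0.4551, 0.4123, 0.3374]
tcp_rot: [180.0, -0.1, -91.9]
contact_force: [-0.2, -0.1, -1.7]
gripper_width: 0.0214
```

```bash
python3 - <<'E'
from h import *
d=grab("wrist"); save(d,"w3.png"); W=cloud(d)
s=bot.get_state();print(s["position"],s["tcp_rot"],s["gripper_width"],s["contact_force"])
k=(W[...,2]>.2)&(W[...,2]<.4)&(W[...,0]>.48)&(np.abs(W[...,1]-.41)<.06)
for x in np.arange(.48,.62,.015):
    q=W[k&(np.abs(W[...,0]-x)<.004)]
    if len(q)>5: print(round(x,3),q[:,1].min().round(4),q[:,1].max().round(4),np.percentile(q[:,2],[5,50,95]).round(4))
# tray walls
t=(W[...,2]>.015)&(W[...,2]<.03)&(W[...,1]>.3)&(W[...,1]<.52)
for x in np.arange(.44,.66,.02):
    q=W[t&(np.abs(W[...,0]-x)<.003)]
    if len(q)>3: print("tray",round(x,3),q[:,1].min().round(4),q[:,1].max().round(4),len(q))
q=W[t];print(q[:,0].max(),np.percentile(q[:,0],99))
E
```

```text
[0.45526036 0.41192224 0.3376978 ] [ 1.79975489e+02 -4.22111755e-02 -9.19070880e+01] 0.021552911083189946 [-0.47593039 -0.70640025 -1.27806998]
0.48 0.3716 0.4515 [0.3367 0.3391 0.3415]
0.495 0.371 0.4515 [0.3007 0.3022 0.3411]
0.51 0.3708 0.4511 [0.3032 0.3049 0.3439]
0.525 0.3701 0.4507 [0.306  0.3076 0.3465]
0.54 0.3698 0.45 [0.3086 0.3102 0.3482]
0.555 0.3695 0.4491 [0.3112 0.3128 0.3398]
0.57 0.3723 0.4491 [0.3137 0.315  0.3201]
0.38384015681250294 0.3837717281562416
```

View pics/w3.png

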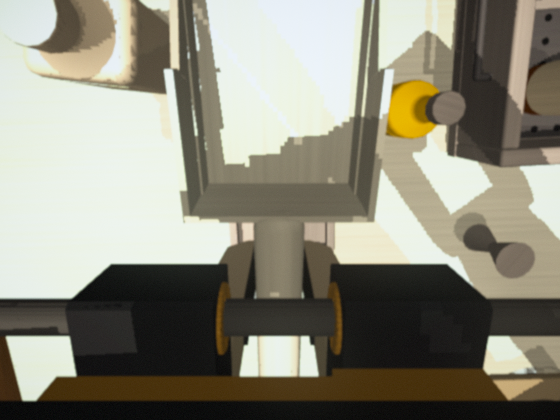

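Request:
step_arm([
  [1,0,0,-0.03,0],
  [1,0,0,-0.04,0],
  [1,0,0,-0.04,0],
  [1,0,0,-0.04,0],
  [1,0,0,-0.04,0],
  [1,0,0,-0.04,0],
  [1,0,0,-0.03,0],
  [1,0,0,-0.015,0],
  [1,0,0,-0.01,0],
  [1,0,0,-0.005,0],
  [1,0,0,0,0],
])

```text
clock: 10.05
position: [0.4559, 0.4127, 0.0489]
tcp_rot: [-179.9, 0.0, -91.9]
contact_force: [-0.2, -0.3, -0.8]
gripper_width: 0.022
```

Request:
step_arm([
  [1,0,0,-0.003,0],
  [1,0,0,-0.002,0],
  [1,0,0,0,0],
])

```text
clock: 10.35
position: [0.4555, 0.4128, 0.0435]
tcp_rot: [-180.0, 0.0, -91.9]
contact_force: [-0.7, 0.2, -1.7]
gripper_width: 0.0215
```

Request:
step_arm([
  [1,0,0,-0.002,0],
  [1,0,0,-0.001,0],
  [1,0,0,0,0],
])

```text
clock: 10.65
position: [0.4555, 0.413, 0.041]
tcp_rot: [-180.0, 0.0, -91.9]
contact_force: [-1.8, -0.8, 3.7]
gripper_width: 0.0217
```

Request:
step_arm([
  [1,0,0,0,0],
  [1,0,0,0,0],
  [1,0,0,0,0],
], squeeze=3)

```text
clock: 10.95
position: [0.4554, 0.413, 0.0404]
tcp_rot: [-180.0, 0.0, -91.9]
contact_force: [-2.9, 2.0, 2.4]
gripper_width: 0.0219
```

```bash
cat > sc.py <<'E'
from h import *
d=grab("wrist"); W=cloud(d)
s=bot.get_state();print(s["position"],s["gripper_width"],s["contact_force"])
k=(W[...,2]<.08)&(W[...,0]>.44)&(np.abs(W[...,1]-.41)<.06)
for x in np.arange(.45,.66,.015):
    q=W[k&(np.abs(W[...,0]-x)<.004)]
    if len(q)>5: print(round(x,3),q[:,1].min().round(4),q[:,1].max().round(4),np.percentile(q[:,2],[5,50,95]).round(4))
E
python3 sc.py
```

```text
[0.4552803  0.41291173 0.04029704] 0.022025974073670827 [-2.41531043  3.08290097  3.32953514]
0.45 0.35 0.47 [0.0003 0.0018 0.0758]
0.465 0.35 0.4699 [0.0006 0.0365 0.0683]
0.48 0.3501 0.47 [0.001  0.0427 0.0457]
0.495 0.35 0.47 [0.0012 0.0059 0.0448]
0.51 0.3501 0.47 [0.0013 0.0087 0.0479]
0.525 0.35 0.47 [0.0016 0.0116 0.0508]
0.54 0.35 0.47 [0.0021 0.0145 0.0523]
0.555 0.35 0.47 [0.0013 0.0173 0.0443]
0.57 0.35 0.47 [0.0009 0.0195 0.022 ]
```

Request:
step_arm([
  [0.45,0,0,0,0],
  [0.4,0,0,0,0],
  [0.3,0,0,0,0],
  [0.2,0,0,0,0],
  [0.1,0,0,0,0],
  [0.1,0,0,0,0],
])

```text
clock: 11.6
position: [0.4553, 0.4124, 0.04]
tcp_rot: [180.0, -0.0, -91.9]
contact_force: [0.2, -0.4, 0.2]
gripper_width: 0.0413
```

Request:
step_arm([
  [0.1,0,0,0.02,0],
  [0.1,0,0,0.04,0],
  [0,0,0,0.05,0],
  [0,0,0,0.05,0],
  [0,0,0,0.05,0],
  [0,0,0,0.04,0],
  [0,0,0,0.03,0],
  [0,0,0,0,0],
])

```text
clock: 12.4
position: [0.4569, 0.4138, 0.3268]
tcp_rot: [-179.6, 0.4, -91.9]
contact_force: [0.1, 0.1, 1.4]
gripper_width: 0.0463
```

```bash
python3 sc.py; python3 - <<'E'
from h import *
d=grab("wrist");a=d["frame"][:,:,::-1];e=grab("scene")["frame"][220:400,260:540,::-1]
im=np.zeros((420,560+280,3),np.uint8);im[:,:560]=a;im[:180,560:]=e;cv2.imwrite("pics/w4.png",cv2.resize(im,(800,400)))
W=cloud(d);k=(W[...,2]>.105)&(W[...,0]<.66)&(W[...,2]<.2)
E
```

```text
[0.45626609 0.41326725 0.32339768] 0.046627665146441226 [ 1.18552007  0.4340265  -0.08823137]
0.45 0.351 0.4698 [0.0002 0.0016 0.0475]
0.465 0.351 0.47 [0.     0.0016 0.0476]
0.48 0.351 0.4692 [-0.      0.0017  0.0476]
0.495 0.3509 0.4697 [0.0006 0.0049 0.0436]
0.51 0.3501 0.4699 [0.0007 0.0041 0.0427]
0.525 0.3501 0.4699 [0.0007 0.0041 0.0429]
0.54 0.35 0.4695 [0.0005 0.0042 0.0427]
0.555 0.35 0.4698 [0.0007 0.0041 0.0328]
0.57 0.35 0.47 [0.0007 0.004  0.0264]
0.585 0.3501 0.4693 [0.0005 0.0041 0.0213]
0.6 0.3501 0.4696 [0.0002 0.0019 0.0053]
0.615 0.35 0.4698 [0.0002 0.0023 0.0203]
0.63 0.3503 0.4697 [-0.0016  0.0202  0.0218]
0.645 0.3509 0.4696 [-0.0029 -0.0015  0.    ]
0.66 0.3508 0.4697 [-0.003  -0.0015  0.    ]
```

View pics/w4.png

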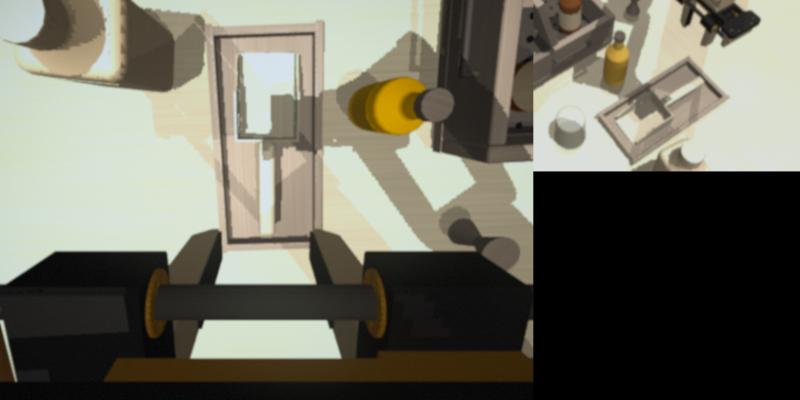

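Request:
step_arm([
  [-0.2,0.005,-0.03,0,0.4],
  [-0.2,0.005,-0.04,0,0],
  [-0.2,0.005,-0.045,0,0],
  [-0.2,0.005,-0.045,0,0],
  [-0.2,0.005,-0.045,0,0],
  [-0.2,0.005,-0.045,0,0],
  [-0.2,0.005,-0.04,0,0],
  [-0.2,0,-0.025,0,0],
  [-0.2,0,0,0,0],
  [-0.2,0,0,0,0],
])

```text
clock: 13.55
position: [0.4897, 0.0972, 0.3182]
tcp_rot: [179.8, 0.0, -91.6]
contact_force: [-1.0, 1.0, -0.4]
gripper_width: 0.0558
```

```bash
python3 - <<'E'
from h import *
s=bot.get_state();print(s["position"],s["gripper_width"],s["tcp_rot"])
for n in ("wrist","scene","side"):
    d=grab(n);W=cloud(d)
    for lo,hi in((.216,.245),(.185,.21),(.1,.16)):
        k=(W[...,2]>lo)&(W[...,2]<hi)&(np.hypot(W[...,0]-.545,W[...,1]-.097)<.032)
        q=W[k]
        if len(q)>10: print(n,lo,len(q),np.percentile(q,[3,97],axis=0).round(4).tolist(),np.median(q[:,2]).round(4))
    if n=="wrist": save(d,"w5.png")
E
```

```text
[0.48965243 0.09724201 0.31820141] 0.05583610555939364 [ 1.79835172e+02  4.77950106e-03 -9.15924331e+01]
wrist 0.216 1265 [[0.533, 0.0871, 0.2218], [0.5559, 0.1098, 0.2245]] 0.2233
wrist 0.1 1043 [[0.5185, 0.0722, 0.1483], [0.5712, 0.1246, 0.1597]] 0.1557
scene 0.216 108 [[0.5312, 0.0865, 0.2168], [0.5556, 0.1114, 0.2283]] 0.2252
scene 0.185 65 [[0.5352, 0.0959, 0.186], [0.5541, 0.1098, 0.2081]] 0.1973
scene 0.1 406 [[0.5262, 0.0893, 0.102], [0.5712, 0.127, 0.1592]] 0.1346
side 0.216 78 [[0.5334, 0.0856, 0.2164], [0.5566, 0.1102, 0.2286]] 0.2234
side 0.185 47 [[0.5375, 0.0849, 0.1855], [0.5563, 0.0987, 0.2087]] 0.1978
side 0.1 335 [[0.5208, 0.0685, 0.1025], [0.5734, 0.1059, 0.1596]] 0.1344
```

Request:
step_arm([
  [-0.2,0.025,0.001,0,0],
  [-0.2,0.03,0,0,0],
  [-0.2,0,0,-0.03,0],
  [-0.2,0,0,-0.04,0],
  [-0.2,0,0,-0.03,0],
  [-0.2,0,0,-0.017,0],
  [1,0,0,0,0],
  [1,0,0,0,0],
  [1,0,0,0,0],
  [1,0,0,0,0],
  [1,0,0,0,0],
  [1,0,0,0,0],
], squeeze=35)

```text
clock: 14.9
position: [0.5462, 0.0985, 0.2047]
tcp_rot: [-179.8, 0.0, -91.5]
contact_force: [0.4, -0.1, 4.4]
gripper_width: 0.0267
```

Request:
step_arm([
  [1,0,0,0,0],
  [1,0,0,0,0],
  [1,0,0,0,0],
])

```text
clock: 15.2
position: [0.5462, 0.0985, 0.2047]
tcp_rot: [-179.8, 0.0, -91.5]
contact_force: [-0.1, -0.6, 6.3]
gripper_width: 0.0264
```

Request:
step_arm([
  [1,0,0,0.005,0],
  [1,0,0,0.005,0],
  [1,0,0,0.01,0],
  [1,0,0,0,0],
])

```text
clock: 15.6
position: [0.546, 0.0986, 0.2248]
tcp_rot: [-179.9, 0.0, -91.5]
contact_force: [0.3, -0.3, -3.2]
gripper_width: 0.0262
```

Request:
step_arm([
  [1,0,0,0.015,0],
  [1,0,0,0.02,0],
  [1,0,0,0.025,0],
  [1,0,0,0.025,0],
  [1,0,0,0.025,0],
  [1,0,0,0.02,0],
  [1,0,-0.005,0.015,0],
  [1,0,-0.015,0.005,0],
  [1,-0.006,-0.02,0,0],
  [1,-0.006,-0.03,0,0],
  [1,-0.008,-0.035,0,0],
  [1,-0.008,-0.035,0,0],
])

```text
clock: 16.8
position: [0.5163, -0.0436, 0.372]
tcp_rot: [179.9, -0.0, -91.5]
contact_force: [0.4, -0.6, -3.8]
gripper_width: 0.0266
```

Request:
step_arm([
  [1,-0.008,-0.035,0,0],
  [1,-0.008,-0.035,0,0],
  [1,-0.008,-0.035,0,0],
  [1,-0.008,-0.035,0,0],
  [1,-0.008,-0.035,0,0],
  [1,-0.008,-0.035,0,0],
  [1,-0.008,-0.035,0,0],
  [1,-0.008,-0.035,0,0],
  [1,-0.008,-0.035,0,0],
  [1,-0.006,-0.03,0,0],
  [1,-0.006,-0.02,0,0],
  [1,-0.004,-0.015,0,0],
])

```text
clock: 18.0
position: [0.4274, -0.4235, 0.3717]
tcp_rot: [179.9, 0.1, -91.6]
contact_force: [0.3, -0.1, -2.7]
gripper_width: 0.0267
```

Request:
step_arm([
  [1,0,-0.008,0,0],
  [1,0,0,0,0],
  [1,0,0,0,0],
])

```text
clock: 18.3
position: [0.4295, -0.4289, 0.3729]
tcp_rot: [180.0, 0.0, -91.5]
contact_force: [0.5, -0.4, -3.2]
gripper_width: 0.0267
```

```bash
python3 - <<'E'
from h import *
s=bot.get_state();print(s["position"],s["gripper_width"],s["contact_force"],s["moment"])
d=grab("side");W=cloud(d);f=d["frame"].astype(int)
save(d,"s6.png")
x0,y0=s["position"][:2]
for lo in np.arange(.18,.36,.03):
    q=W[(W[...,2]>lo)&(W[...,2]<lo+.03)&(np.hypot(W[...,0]-x0,W[...,1]-y0)<.05)]
    if len(q)>5: print(lo.round(3),len(q),np.median(q,axis=0).round(4))
q=W[(W[...,2]>.07)&(W[...,2]<.1)&(np.hypot(W[...,0]-.556,W[...,1]+.435)<.05)];print("glass",np.percentile(q,[2,98],axis=0))
t=W[(f.max(-1)<75)&(W[...,2]>.003)&(W[...,2]<.014)&(W[...,0]>.27)&(W[...,0]<.66)&(W[...,1]<-.34)&(W[...,1]>-.53)]
print(cv2.minAreaRect(np.float32(t[:,:2])))
for x in(.36,.38,.4,.42,.44,.46,.48): 
    u=t[np.abs(t[:,0]-x)<.005]; print(x,np.percentile(u[:,1],[2,98]) if len(u) else None)
cv2.imwrite("pics/s6c.png",cv2.resize(d["frame"][170:420,60:340,::-1],(560,500)))
E
```

```text
[ 0.42952926 -0.42890821  0.37291895] 0.026708965818484254 [ 0.50647798 -0.39499358 -3.17032152] [ 0.0422948  -0.06617884  0.03859341]
0.18 19 [ 0.4447 -0.45    0.2079]
0.21 164 [ 0.4504 -0.4467  0.2249]
0.24 187 [ 0.4486 -0.4484  0.2552]
0.27 208 [ 0.4497 -0.4473  0.2857]
0.3 324 [ 0.4458 -0.4448  0.3202]
0.33 233 [ 0.4394 -0.4339  0.3385]
glass [[ 0.5275606  -0.46895752  0.07277502]
 [ 0.58856559 -0.40847144  0.09966948]]
((0.4828716516494751, -0.42828917503356934), (0.12581263482570648, 0.274551123380661), 85.19898223876953)
0.36 [-0.47813416 -0.39053205]
0.38 [-0.47894204 -0.36283372]
0.4 [-0.48064809 -0.36209491]
0.42 [-0.48245518 -0.36399853]
0.44 [-0.48387696 -0.3666828 ]
0.46 [-0.48622978 -0.36700669]
0.48 [-0.48878329 -0.36913908]
```

View pics/s6c.png

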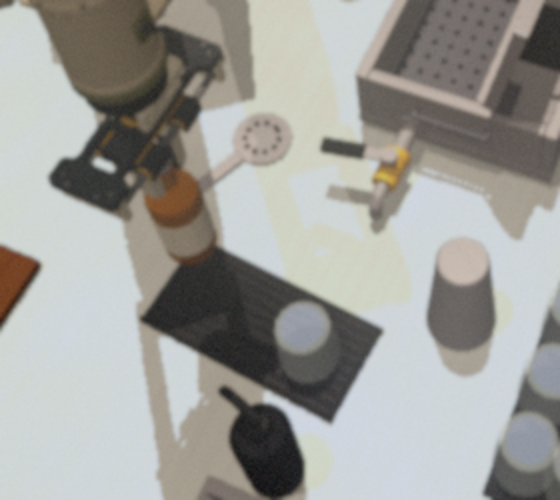

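Request:
step_arm([
  [1,0,0.004,-0.02,0],
  [1,0.005,0,-0.03,0],
  [1,0,0,-0.03,0],
  [1,0,0,-0.03,0],
  [1,0,0,-0.03,0],
  [1,0,0,-0.025,0],
  [1,0,0,-0.01,0],
  [1,0,0,-0.005,0],
  [1,0,0,-0.003,0],
  [1,0,0,0,0],
  [1,0,0,0,0],
])

```text
clock: 19.45
position: [0.4348, -0.4261, 0.1916]
tcp_rot: [-179.9, -0.1, -91.5]
contact_force: [-0.2, -0.2, -2.7]
gripper_width: 0.0264
```

Request:
step_arm([
  [1,0,0,-0.003,0],
  [1,0,0,-0.002,0],
  [1,0,0,-0.002,0],
  [1,0,0,0,0],
])

```text
clock: 19.85
position: [0.434, -0.4253, 0.1825]
tcp_rot: [180.0, 0.0, -91.5]
contact_force: [0.4, -0.3, -2.8]
gripper_width: 0.0266
```

Request:
step_arm([
  [1,0,0,-0.002,0],
  [1,0,0,-0.002,0],
  [1,0,0,0,0],
])

```text
clock: 20.15
position: [0.4341, -0.4253, 0.1785]
tcp_rot: [180.0, 0.0, -91.5]
contact_force: [0.1, -0.8, -2.8]
gripper_width: 0.0263
```

Request:
step_arm([
  [1,0,0,-0.001,0],
  [1,0,0,0,0],
])

```text
clock: 20.35
position: [0.4343, -0.4255, 0.1779]
tcp_rot: [180.0, 0.0, -91.5]
contact_force: [0.6, 0.2, -2.3]
gripper_width: 0.0264
```

Request:
step_arm([
  [1,0,0,-0.002,0],
  [1,0,0,0,0],
])

```text
clock: 20.55
position: [0.4349, -0.4262, 0.1778]
tcp_rot: [-179.9, -0.1, -91.5]
contact_force: [-1.7, 0.6, 4.7]
gripper_width: 0.0263
```

Request:
step_arm([
  [1,0,0,-0.001,0],
  [1,0,0,0,0],
])

```text
clock: 20.75
position: [0.4352, -0.4265, 0.1778]
tcp_rot: [-179.8, -0.2, -91.5]
contact_force: [-1.2, 2.3, 9.6]
gripper_width: 0.0263
```

Request:
step_arm([
  [1,0,0,0.0015,0],
  [1,0,0,0,0],
  [0.4,0,0,0,0],
  [0.3,0,0,0,0],
  [0.2,0,0,0,0],
  [0.1,0,0,0,0],
  [0,0,0,0,0],
  [-0.1,0,0,0,0],
  [-0.1,0,0,0,0],
  [-0.1,0,0,0,0],
], squeeze=5)

```text
clock: 21.75
position: [0.4343, -0.4255, 0.1765]
tcp_rot: [180.0, 0.0, -91.5]
contact_force: [0.6, -0.4, 1.0]
gripper_width: 0.0511
```

Request:
step_arm([
  [-0.1,0,0,0.01,0],
  [-0.1,0,0,0.03,0],
  [-0.1,0,0,0.04,0],
  [-0.1,0,0,0.03,0],
  [1,0,0.02,0,0],
  [1,0,0.04,0,0],
  [1,0,0.04,0,0],
  [1,0,0.04,0,0],
  [1,0,0.03,0,0],
  [1,0,0,0,0],
  [1,0,0,0,0],
])

```text
clock: 22.85
position: [0.4346, -0.2554, 0.2876]
tcp_rot: [-179.9, -0.1, -91.4]
contact_force: [0.7, -0.3, -0.6]
gripper_width: 0.0017
```

```bash
python3 - <<'E'
from h import *
s=bot.get_state();print(s["position"],s["gripper_width"],s["contact_force"])
d=grab("side");W=cloud(d)
for lo in(.02,.08,.13,.185):
    q=W[(W[...,2]>lo)&(W[...,2]<lo+.03)&(np.hypot(W[...,0]-.44,W[...,1]+.43)<.05)]
    if len(q)>5: print(lo,len(q),np.median(q,axis=0).round(4),q.max(0))
d=grab("wrist");W=cloud(d);save(d,"w7.png")
q=W[(W[...,2]>.19)&(np.hypot(W[...,0]-.44,W[...,1]+.43)<.05)];print("cap",len(q),np.median(q,axis=0) if len(q) else 0)
# lever: points z .075-.115 near pivot
k=(W[...,2]>.075)&(W[...,2]<.12)&(np.hypot(W[...,0]-.554,W[...,1]+.187)<.11)&(W[...,0]<.535)&(W[...,1]<-.13)
q=W[k];print(len(q),np.median(q[:,2]) if len(q) else 0)
for x in np.arange(.45,.56,.01):
    u=q[np.abs(q[:,0]-x)<.003]
    if len(u)>3: print(x.round(3),np.percentile(u[:,1],[2,98]).round(4),np.median(u[:,2]).round(4))
E
```

```text
[ 0.43457266 -0.25541759  0.28759444] 0.0016578204972520028 [ 0.66373022 -0.33902439 -0.61014034]
0.02 104 [ 0.455  -0.4431  0.0356] [ 0.46217633 -0.40668485  0.04917229]
0.08 138 [ 0.4533 -0.4444  0.0962] [ 0.46305619 -0.40642629  0.10996472]
0.13 268 [ 0.4425 -0.434   0.1398] [ 0.46028607 -0.40003616  0.15976371]
0.185 128 [ 0.4345 -0.4266  0.1965] [ 0.4462214  -0.41236095  0.20450777]
cap 1308 [ 0.43320916 -0.42291659  0.1961153 ]
1758 0.08874512919318572
0.47 [-0.2105 -0.1893] 0.089
0.48 [-0.2088 -0.1878] 0.0891
0.49 [-0.207  -0.1859] 0.089
0.5 [-0.205  -0.1835] 0.0891
0.51 [-0.2031 -0.1817] 0.0891
0.52 [-0.2012 -0.1813] 0.0884
0.53 [-0.1972 -0.1797] 0.0859
```

View pics/w7.png

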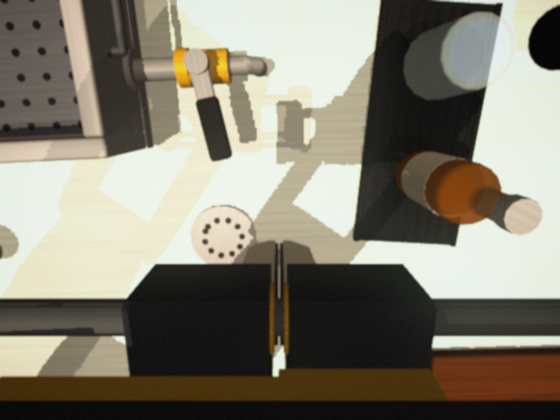

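Request:
step_arm([
  [1,0.018,0.046,0,5],
  [1,0.02,0.05,0,5.5],
  [1,0,0,-0.03,0],
  [1,0,0,-0.04,0],
  [1,0,0,-0.04,0],
  [1,0,0,-0.04,0],
  [1,0,0,-0.03,0],
  [1,0,0,-0.012,0],
  [1,0,0,0,0],
])

```text
clock: 23.85
position: [0.4695, -0.1633, 0.0927]
tcp_rot: [179.8, 0.1, -81.1]
contact_force: [-0.0, -0.6, -0.2]
gripper_width: 0.0006
```

```bash
python3 - <<'E'
from h import *
s=bot.get_state();print(s["position"],s["tcp_rot"],s["contact_force"])
P=np.array([.5545,-.185]);prev=s["position"][:2]
for f in list(range(11,92,8))+[92]:
    a=np.radians(f);u=np.array([-np.cos(a),-np.sin(a)]);t=np.array([-np.sin(a),np.cos(a)])
    T=P+.075*u+.0285*t;print(f,T.round(4),(T-prev).round(4));prev=T
E
```

```text
[ 0.46953145 -0.16332532  0.09272839] [ 1.79806254e+02  1.20035290e-01 -8.10688389e+01] [-0.03868429 -0.55519257 -0.1697724 ]
11 [ 0.4754 -0.1713] [ 0.0059 -0.008 ]
19 [ 0.4743 -0.1825] [-0.0011 -0.0111]
27 [ 0.4747 -0.1937] [ 0.0004 -0.0112]
35 [ 0.4767 -0.2047] [ 0.002 -0.011]
43 [ 0.4802 -0.2153] [ 0.0035 -0.0106]
51 [ 0.4852 -0.2254] [ 0.0049 -0.01  ]
59 [ 0.4914 -0.2346] [ 0.0063 -0.0093]
67 [ 0.499  -0.2429] [ 0.0075 -0.0083]
75 [ 0.5076 -0.2501] [ 0.0086 -0.0072]
83 [ 0.5171 -0.256 ] [ 0.0095 -0.0059]
91 [ 0.5273 -0.2605] [ 0.0102 -0.0045]
92 [ 0.5286 -0.2609] [ 0.0013 -0.0005]
```

Request:
step_arm([
  [1,0.006,-0.008,0,0],
  [1,-0.001,-0.011,0,8],
  [1,0,-0.011,0,8],
  [1,0.002,-0.011,0,8],
  [1,0.0035,-0.011,0,8],
  [1,0.005,-0.01,0,8],
  [1,0.006,-0.009,0,8],
  [1,0.0075,-0.008,0,8],
  [1,0.009,-0.007,0,8],
  [1,0.0095,-0.006,0,8],
  [1,0,0,0,0],
])

```text
clock: 24.95
position: [0.5207, -0.2572, 0.0972]
tcp_rot: [179.9, -0.2, -8.9]
contact_force: [0.1, 0.8, -0.5]
gripper_width: 0.0003
```

Request:
step_arm([
  [1,0.005,-0.0025,0,4],
  [1,0.005,-0.002,0,4],
  [1,0,0,0,0],
  [1,0,0,0,0],
])

```text
clock: 25.35
position: [0.5289, -0.2601, 0.0956]
tcp_rot: [179.9, -0.1, -1.3]
contact_force: [0.6, 0.4, -0.0]
gripper_width: 0.0002
```

```bash
cat > tap.py <<'E'
from h import *
s=bot.get_state();print(s["position"],s["tcp_rot"],s["contact_force"])
for n in("wrist","scene","side"):
    W=cloud(grab(n))
    q=W[(W[...,2]>.08)&(W[...,2]<.098)&(W[...,1]<-.215)&(W[...,1]>-.3)&(W[...,0]<.6)&(W[...,0]>.5)]
    for y in np.arange(-.29,-.2,.01):
        u=q[np.abs(q[:,1]-y)<.004]
        if len(u)>3: print(n,y.round(3),np.percentile(u[:,0],[3,97]).round(4),len(u))
E
python3 tap.py
```

```text
[ 0.52890353 -0.26013072  0.09561532] [ 1.79944520e+02 -9.65838925e-02 -1.26625443e+00] [ 0.58981071  0.39994012 -0.03936941]
wrist -0.27 [0.5288 0.5293] 6
wrist -0.26 [0.5289 0.567 ] 46
wrist -0.25 [0.5163 0.5646] 1734
wrist -0.24 [0.5449 0.5652] 831
wrist -0.23 [0.5448 0.5652] 877
wrist -0.22 [0.5448 0.5647] 956
scene -0.27 [0.5394 0.5633] 14
scene -0.26 [0.5191 0.5635] 21
scene -0.25 [0.5151 0.5617] 46
scene -0.24 [0.5451 0.5634] 17
scene -0.23 [0.543  0.5641] 16
scene -0.22 [0.5422 0.5631] 21
side -0.27 [0.5164 0.5668] 63
side -0.26 [0.544  0.5657] 30
side -0.24 [0.5474 0.5662] 20
side -0.22 [0.5489 0.5608] 12
```

Request:
step_arm([
  [1,0.002,0,0,0],
  [1,0.002,0,0,0],
  [1,0.001,0,0,0],
  [1,0,0,0,0],
])

```text
clock: 25.9
position: [0.53, -0.2597, 0.0944]
tcp_rot: [-180.0, 0.4, -1.1]
contact_force: [-19.1, 1.3, 14.0]
gripper_width: 0.0
```

Request:
step_arm([
  [1,0.002,0,0,0],
  [1,0.002,0,0,0],
  [1,0,0,0,0],
])

```text
clock: 26.2
position: [0.5304, -0.2597, 0.0942]
tcp_rot: [-179.9, 0.9, -1.1]
contact_force: [-39.0, 2.9, 26.1]
gripper_width: 0.0006
```

Request:
step_arm([
  [1,-0.006,0,0,0],
  [1,-0.01,0,0,0],
  [1,-0.02,0,0,0],
  [1,0,0,0.04,0],
  [1,0,0,0.05,0],
  [1,0,0,0.05,0],
  [1,0,0,0.04,0],
  [1,0,0,0,0],
])

```text
clock: 27.0
position: [0.504, -0.2612, 0.2828]
tcp_rot: [179.6, -0.6, -1.0]
contact_force: [1.0, -0.5, 0.8]
gripper_width: 0.0004
```

```bash
python3 tap.py; python3 - <<'E'
from h import *
d=grab("scene");save(d,"s8.png");W=cloud(d)
q=W[(W[...,2]>.2)&(W[...,2]<.345)&(W[...,0]>.62)&(W[...,0]<.78)&(W[...,1]>-.11)&(W[...,1]<.19)]
print("scene lid",len(q))
for y in(.13,.10,-.05):
  for z in(.22,.25,.28,.31,.33):
    u=q[(np.abs(q[:,2]-z)<.006)&(np.abs(q[:,1]-y)<.015)]
    if len(u)>2: print(y,z,np.percentile(u[:,0],[5,50,95]).round(4),len(u))
d=grab("side");W=cloud(d)
q=W[(W[...,2]>.2)&(W[...,2]<.345)&(W[...,0]>.62)&(W[...,0]<.78)&(W[...,1]>-.13)&(W[...,1]<.19)]
for y in(.13,.10,-.05,-.11):
  for z in(.22,.25,.28,.31,.33):
    u=q[(np.abs(q[:,2]-z)<.006)&(np.abs(q[:,1]-y)<.015)]
    if len(u)>2: print("side",y,z,np.percentile(u[:,0],[5,50,95]).round(4),len(u))
E
```

```text
[ 0.50402128 -0.26116953  0.28276639] [179.62456084  -0.63653523  -1.0217279 ] [ 1.01433288 -0.52205985  0.81042684]
wrist -0.27 [0.5457 0.566 ] 164
wrist -0.26 [0.5456 0.5657] 177
wrist -0.25 [0.5453 0.5655] 188
wrist -0.24 [0.5448 0.5666] 195
wrist -0.23 [0.5447 0.566 ] 204
wrist -0.22 [0.5448 0.5649] 194
scene -0.27 [0.5446 0.5634] 14
scene -0.26 [0.5466 0.5638] 19
scene -0.25 [0.5441 0.5647] 16
scene -0.24 [0.543  0.5632] 18
scene -0.23 [0.5452 0.5636] 15
scene -0.22 [0.541  0.5631] 23
side -0.27 [0.547  0.5673] 28
side -0.26 [0.5471 0.5672] 28
side -0.25 [0.5463 0.5667] 26
side -0.24 [0.5478 0.5664] 26
side -0.23 [0.5471 0.5664] 19
side -0.22 [0.5473 0.5656] 20
scene lid 2269
0.13 0.22 [0.6744 0.6753 0.6758] 11
0.13 0.25 [0.6796 0.6808 0.6813] 9
0.13 0.28 [0.6855 0.6862 0.6878] 13
0.13 0.31 [0.691  0.6925 0.6933] 13
0.13 0.33 [0.6795 0.6883 0.6952] 111
0.1 0.22 [0.6748 0.6752 0.6763] 11
0.1 0.25 [0.6801 0.681  0.6822] 10
0.1 0.28 [0.6859 0.6866 0.6873] 10
0.1 0.31 [0.6916 0.6926 0.6935] 12
0.1 0.33 [0.68   0.6885 0.6959] 111
-0.05 0.22 [0.6772 0.6784 0.6792] 8
-0.05 0.25 [0.683  0.684  0.6841] 4
-0.05 0.28 [0.6887 0.69   0.6913] 7
-0.05 0.31 [0.6942 0.6954 0.6965] 11
-0.05 0.33 [0.6826 0.6912 0.6987] 86
side 0.13 0.33 [0.6817 0.6897 0.6974] 63
side 0.1 0.33 [0.6829 0.691  0.6985] 64
side -0.05 0.33 [0.6857 0.6928 0.7016] 80
side -0.11 0.22 [0.6677 0.6759 0.6823] 19
side -0.11 0.25 [0.6724 0.6802 0.6873] 17
side -0.11 0.28 [0.6774 0.6837 0.6927] 21
side -0.11 0.31 [0.6835 0.6925 0.6987] 22
side -0.11 0.33 [0.6861 0.6948 0.7022] 57
```

Request:
step_arm([
  [1,0,0,0.04,-8],
  [1,0,0,0.04,-8],
  [1,0.01,0.02,0.04,-8],
  [1,0.03,0.02,0,-8],
  [1,0.03,0.025,0,-8],
  [1,0.03,0.025,0,-8],
  [1,0.03,0.025,0,-8],
  [1,0.03,0.025,0,-8],
  [1,0.03,0.025,0,-8],
  [1,0.03,0.02,0,-8],
  [1,0.01,0.015,0,-8],
  [1,0,0,0,-1],
])

```text
clock: 28.45
position: [0.7321, -0.057, 0.3902]
tcp_rot: [179.7, 0.1, -90.0]
contact_force: [-0.4, -0.0, -0.5]
gripper_width: 0.0006
```

Request:
step_arm([
  [1,0,0,-0.02,0],
  [1,0,0,-0.03,0],
  [1,0,0,-0.02,0],
  [1,0,0,0,0],
  [1,0,0,0,0],
])

```text
clock: 28.95
position: [0.7305, -0.0604, 0.3242]
tcp_rot: [179.9, 0.0, -89.9]
contact_force: [-0.9, -0.6, 0.5]
gripper_width: 0.0005
```

```bash
python3 - <<'E'
from h import *
s=bot.get_state();print(s["position"],s["tcp_rot"],s["contact_force"])
H=np.array([.6626,.137]);r=.17;prev=None
for t in [100,96,93,90,86,82,78,74,70,66,62,58,54,50,46,42,38,34,30,26,22,18,15,12,10,8,6,4,3,2,1,0]:
    a=np.radians(t);n=np.array([np.sin(a),np.cos(a)])
    T=H+r*np.array([-np.cos(a),np.sin(a)])+n*.0075*np.sin(a)
    if t>=90: T=np.array([H[0]-.197*np.cos(a)+.0075,H[1]+.17])
    T=T+[0,.022]
    print(t,T.round(4),(T-prev).round(4) if prev is not None else "");prev=T
W=cloud(grab("side"))
d=grab("scene");save(d,"s9.png")
E
```

```text
[ 0.73047556 -0.06043417  0.32422104] [ 1.79907172e+02  3.47318156e-03 -8.99376682e+01] [-0.88629991 -0.57692277  0.51232598]
100 [0.7043 0.329 ] 
96 [0.6907 0.329 ] [-0.0136  0.    ]
93 [0.6804 0.329 ] [-0.0103  0.    ]
90 [0.6701 0.329 ] [-0.0103  0.    ]
86 [0.6582 0.3291] [-0.0119  0.0001]
82 [0.6463 0.3284] [-0.0119 -0.0007]
78 [0.6344 0.3268] [-0.0119 -0.0016]
74 [0.6227 0.3244] [-0.0118 -0.0024]
70 [0.6111 0.3212] [-0.0116 -0.0032]
66 [0.5997 0.3171] [-0.0114 -0.0041]
62 [0.5886 0.3122] [-0.0111 -0.0049]
58 [0.5779 0.3065] [-0.0107 -0.0057]
54 [0.5676 0.3001] [-0.0103 -0.0064]
50 [0.5577 0.2929] [-0.0099 -0.0072]
46 [0.5484 0.285 ] [-0.0093 -0.0079]
42 [0.5396 0.2765] [-0.0088 -0.0086]
38 [0.5315 0.2673] [-0.0081 -0.0092]
34 [0.524  0.2575] [-0.0075 -0.0098]
30 [0.5173 0.2472] [-0.0068 -0.0103]
26 [0.5112 0.2365] [-0.006  -0.0108]
22 [0.506  0.2253] [-0.0052 -0.0112]
18 [0.5016 0.2137] [-0.0044 -0.0116]
15 [0.4989 0.2049] [-0.0027 -0.0089]
12 [0.4966 0.1959] [-0.0023 -0.009 ]
10 [0.4954 0.1898] [-0.0012 -0.0061]
8 [0.4944 0.1837] [-0.001  -0.0061]
6 [0.4936 0.1775] [-0.0008 -0.0061]
4 [0.4931 0.1714] [-0.0006 -0.0062]
3 [0.4929 0.1683] [-0.0002 -0.0031]
2 [0.4927 0.1652] [-0.0001 -0.0031]
1 [0.4926 0.1621] [-0.0001 -0.0031]
0 [0.4926 0.159 ] [-0.     -0.0031]
```

View pics/s9.png

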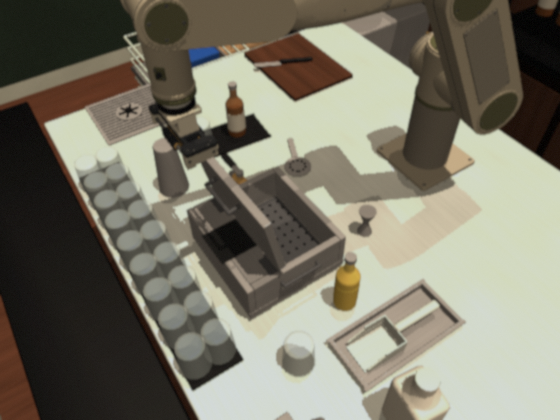

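Request:
step_arm([
  [1,-0.012,0,0.002,0],
  [1,-0.01,0,0.002,0],
  [1,-0.01,0,0.001,0],
  [1,-0.01,0,0,0],
  [1,-0.01,0,0,0],
  [1,-0.009,0,0,0],
  [1,0,0,0,0],
])

```text
clock: 29.75
position: [0.6707, -0.06, 0.3329]
tcp_rot: [-179.7, -0.1, -90.0]
contact_force: [-0.1, 0.4, 0.4]
gripper_width: 0.0008
```

Request:
step_arm([
  [1,-0.012,0,0,0],
  [1,-0.012,0,-0.001,0],
  [1,-0.012,0,-0.001,0],
  [1,-0.012,0,-0.002,0],
  [1,-0.012,0,-0.003,0],
  [1,-0.011,0,-0.004,0],
  [1,-0.011,0,-0.005,0],
  [1,-0.011,0,-0.006,0],
])

```text
clock: 30.55
position: [0.5782, -0.0598, 0.3088]
tcp_rot: [-179.8, -0.0, -90.0]
contact_force: [3.4, -0.3, -0.9]
gripper_width: 0.0004
```

Request:
step_arm([
  [1,-0.01,0,-0.007,0],
  [1,-0.01,0,-0.008,0],
  [1,-0.009,0,-0.008,0],
  [1,-0.009,0,-0.009,0],
  [1,-0.008,0,-0.009,0],
  [1,-0.0075,0,-0.01,0],
  [1,-0.007,0,-0.01,0],
  [1,-0.006,0,-0.011,0],
  [1,-0.005,0,-0.011,0],
  [1,-0.0045,0,-0.0115,0],
])

```text
clock: 31.55
position: [0.5019, -0.0598, 0.2134]
tcp_rot: [-179.9, -0.0, -90.0]
contact_force: [1.6, -0.0, 1.4]
gripper_width: 0.0007
```

Request:
step_arm([
  [1,-0.003,0,-0.009,0],
  [1,-0.002,0,-0.008,0],
  [1,-0.001,0,-0.006,0],
  [1,0,0,-0.005,0],
  [1,0,0,-0.004,0],
  [1,0,0,0,0],
])

```text
clock: 32.15
position: [0.495, -0.0595, 0.1802]
tcp_rot: [179.9, 0.0, -90.0]
contact_force: [0.2, -0.2, 0.4]
gripper_width: 0.0006
```

Request:
step_arm([
  [1,0,0,-0.003,0],
  [1,0,0,-0.003,0],
  [1,0,0,-0.003,0],
  [1,0,0,-0.002,0],
  [1,0,0,-0.002,0],
  [1,0,0,-0.002,0],
])

```text
clock: 32.75
position: [0.4953, -0.0596, 0.1659]
tcp_rot: [180.0, 0.0, -90.0]
contact_force: [-0.1, -0.7, 1.4]
gripper_width: 0.0005
```

Request:
step_arm([
  [1,0,0,-0.001,0],
  [1,0,0,-0.001,0],
  [1,0,0,-0.001,0],
  [1,0,0,-0.001,0],
])

```text
clock: 33.15
position: [0.4953, -0.0596, 0.162]
tcp_rot: [-180.0, 0.0, -90.0]
contact_force: [-0.2, -0.6, 0.3]
gripper_width: 0.0005
```

```bash
cat > lid.py <<'E'
from h import *
for n in("scene","side"):
    W=cloud(grab(n))
    for x in(.48,.52,.58,.63):
        for y in(-.09,.12,.15):
            u=W[(np.abs(W[...,0]-x)<.01)&(np.abs(W[...,1]-y)<.01)&(W[...,2]<.35)]
            if len(u)>3: print(n,x,y,np.percentile(u[:,2],[10,50,90]).round(4))
E
python3 lid.py
```

```text
scene 0.48 0.12 [0.1385 0.1406 0.1426]
scene 0.48 0.15 [0.1382 0.1411 0.1434]
scene 0.52 -0.09 [0.1394 0.244  0.2684]
scene 0.52 0.12 [0.1378 0.1404 0.1427]
scene 0.52 0.15 [0.1388 0.1408 0.143 ]
scene 0.58 -0.09 [0.138  0.1397 0.143 ]
scene 0.58 0.12 [0.1381 0.1403 0.1423]
scene 0.58 0.15 [0.1386 0.1404 0.1426]
scene 0.63 -0.09 [0.1378 0.1399 0.1425]
scene 0.63 0.12 [0.1378 0.1404 0.1428]
scene 0.63 0.15 [0.1375 0.1395 0.142 ]
side 0.48 -0.09 [0.142  0.2605 0.3354]
side 0.48 0.15 [0.1359 0.1381 0.1424]
side 0.52 -0.09 [0.1378 0.2561 0.3455]
side 0.52 0.12 [0.1357 0.1381 0.1412]
side 0.52 0.15 [0.1368 0.1402 0.1418]
side 0.58 -0.09 [0.1345 0.1382 0.1418]
side 0.58 0.12 [0.1352 0.1382 0.1415]
side 0.58 0.15 [0.1356 0.1376 0.142 ]
side 0.63 -0.09 [0.1332 0.1384 0.1408]
side 0.63 0.12 [0.1349 0.1384 0.1416]
side 0.63 0.15 [0.1354 0.1381 0.1415]
```

Request:
step_arm([
  [1,0,0,-0.001,0],
  [1,0,0,-0.001,0],
  [1,0,0,-0.001,0],
  [1,0,0,0,0],
])

```text
clock: 33.65
position: [0.4955, -0.0596, 0.1612]
tcp_rot: [-180.0, -0.0, -90.0]
contact_force: [-8.7, 2.7, 17.0]
gripper_width: 0.0007
```

Request:
step_arm([
  [1,0,0,0.003,0],
  [1,0,0,0.01,0],
  [1,0,0,0.03,0],
  [1,0,0,0.04,0],
  [1,-0.02,0,0.04,0],
  [1,-0.03,0,0.04,0],
  [1,-0.03,0,0.03,0],
  [1,-0.03,0,0,0],
  [1,0,0,0,0],
  [1,0,0,0,0],
])

```text
clock: 34.65
position: [0.3854, -0.0597, 0.3526]
tcp_rot: [-179.9, -0.0, -90.0]
contact_force: [0.4, -0.2, -1.1]
gripper_width: 0.0006
```

```bash
python3 lid.py | head -30; python3 tap.py|grep -E "^\[|side"; python3 - <<'E'
from h import *
d=grab("scene");e=grab("side");im=np.hstack([d["frame"],e["frame"]])[:,:,::-1]
cv2.imwrite("pics/fin.png",cv2.resize(im,(800,300)))
E
```

```text
scene 0.48 -0.09 [0.1385 0.1405 0.1427]
scene 0.48 0.12 [0.1373 0.1396 0.142 ]
scene 0.48 0.15 [0.1377 0.1401 0.1421]
scene 0.52 -0.09 [0.1373 0.1403 0.1437]
scene 0.52 0.12 [0.1372 0.1397 0.1428]
scene 0.52 0.15 [0.1374 0.1396 0.142 ]
scene 0.58 -0.09 [0.1376 0.1395 0.1426]
scene 0.58 0.12 [0.1378 0.1394 0.1417]
scene 0.58 0.15 [0.1376 0.1402 0.142 ]
scene 0.63 -0.09 [0.1375 0.1402 0.1427]
scene 0.63 0.12 [0.1368 0.1394 0.1416]
scene 0.63 0.15 [0.1375 0.1396 0.142 ]
side 0.48 -0.09 [0.1341 0.1387 0.1412]
side 0.48 0.12 [0.1368 0.1384 0.1409]
side 0.48 0.15 [0.1351 0.1383 0.1425]
side 0.52 -0.09 [0.1353 0.138  0.141 ]
side 0.52 0.12 [0.1352 0.1388 0.1417]
side 0.52 0.15 [0.1353 0.1386 0.1422]
side 0.58 -0.09 [0.136  0.1389 0.1418]
side 0.58 0.12 [0.1347 0.1385 0.1417]
side 0.58 0.15 [0.1343 0.1387 0.1415]
side 0.63 -0.09 [0.1339 0.139  0.141 ]
side 0.63 0.12 [0.135  0.1375 0.1398]
side 0.63 0.15 [0.1363 0.1395 0.1413]
[ 0.38570428 -0.0595688   0.35153761] [ 1.79965727e+02  1.67313439e-02 -9.00073646e+01] [ 0.51759661 -0.36306653 -0.46312299]
side -0.27 [0.5473 0.5665] 30
side -0.26 [0.5471 0.5667] 27
side -0.25 [0.5462 0.5665] 25
side -0.24 [0.5478 0.5665] 24
side -0.23 [0.5474 0.5658] 21
side -0.22 [0.5468 0.5657] 19
```

View pics/fin.png

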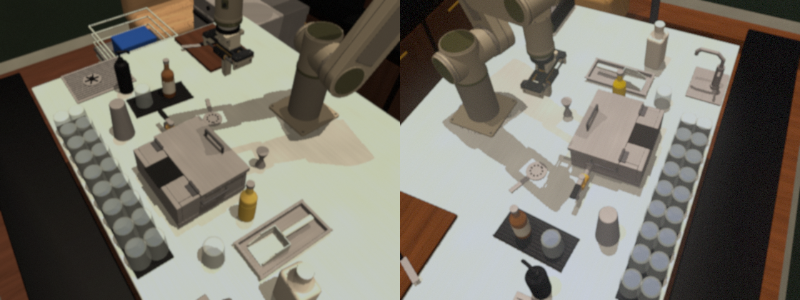

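The last picture shows the lid flat and shut, the scoop in the tray, the bottle upright on the mat in front of the glass, and the lever in line with its pipe. Nothing else appears to have moved, so I am handing in.

```bash
python3 -c "
from plant import bot
print(bot.close_job())"
```

```text
the job is handed in; nothing more can be done
None
```

The job is done in the order asked and handed in at about 35 s on the robot's clock.

- **Scoop:** It lies flat in the tray. The depth readings show the bowl floor level along its length. My first grasp closed too late and came up empty; the scoop had not moved, and the second grasp held. On release, the toe of the bowl tipped down the last 15 mm or so.
- **Bottle:** It stands upright on the mat, about 12 cm in front of the glass. I lowered it until it touched before letting go.
- **Tap:** I pushed the lever until it met its stop, where the force rose to about 39 N sideways (47 N in total). That contact was with the closed fingers, not the gripper's body. The lever measures in line with the pipe to about 1°.
- **Lid:** I guided it down slowly and pressed lightly at the end, with about 17 N. Both cameras read it level, at 138–140 mm from hinge to front edge, against 137 mm nominal. That difference is within the calibration.

I checked that the other items had not moved by eye in the final picture only, and did not measure their positions again.

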